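# Complete the takeaway carrier and hold it up ready to hand over

## Task

Put the two loose white cartons square into the two empty outlined places on the wooden carrier, either one in either place, long side along the outline, so that with the two already there the four make a complete pinwheel around the handle. Then take the carrier by its red handle grip, lift it straight up about 10 cm off the counter, level all the way and with all four cartons still in place, and finish while holding it there still and level in the gripper: do not put it down. Leave the brown carton and everything else on the counter alone.

Things in the scene. Friction and masses are not known exactly. Their poses are not given: they have to be found in the camera images.
- carrier: loose wooden carrier, a slab 190 x 190 x 12 mm (350 g) lying on the counter, with four outlined places for cartons in a pinwheel and a central post (20 mm square) carrying a red grip; origin at the centre of the slab's underside, x and y along its sides, z up. Loaded with four cartons it weighs 0.7 to 0.9 kg, nearly balanced about the post
- carrier_grip (a point): the middle of the carrier's red grip, a block 26 x 26 mm with faces across the carrier's x and y, reaching from 108 to 144 mm above the carrier's underside; this point is on the post's axis 128 mm above the underside. The tops of the standing cartons' tabs are at 106 mm, just under the grip. Axes are the carrier's
- carton_a_mid (a point): loose white gable takeaway carton, body 96 (its x) x 60 (its y) x 42 mm tall with a low roof to 56 mm; on the roof ridge stands a stiff upright tab, 40 mm long along its x, 10 mm thick along its y, from 56 up to 94 mm above the carton's underside, made to be pinched across its thickness from above. 75 to 145 g. This point is the carton's centre, 47 mm above its underside (so the tab's top is 47 mm above this point); z is up; a half turn makes no difference
- carton_b_mid (a point): the other loose white gable takeaway carton, body 96 (its x) x 60 (its y) x 42 mm tall with a low roof to 56 mm; on the roof ridge stands a stiff upright tab, 40 mm long along its x, 10 mm thick along its y, from 56 up to 94 mm above the carton's underside, made to be pinched across its thickness from above. 75 to 145 g. This point is the carton's centre, 47 mm above its underside (so the tab's top is 47 mm above this point); z is up; a half turn makes no difference
- packed_1_mid (a point): white carton, the same kind, already standing in place 1 on the carrier; its centre, 47 mm above its underside; its x along the carrier's x
- packed_2_mid (a point): white carton, the same kind, already standing in place 2 on the carrier; its centre, 47 mm above its underside; its x along the carrier's y
- place_1 (a point): where the centre point (half-way up, 47 mm above the carrier's top face) of a carton standing properly in outlined place 1 comes to lie; the carton's long side runs along the carrier's x. Axes are the carrier's. In the carrier's frame it is at x -33, y +51 mm, 59 mm above its underside. Filled at the start.
- place_2 (a point): where the centre point (half-way up, 47 mm above the carrier's top face) of a carton standing properly in outlined place 2 comes to lie; the carton's long side runs along the carrier's y. Axes are the carrier's. In the carrier's frame it is at x +51, y +33 mm, 59 mm above its underside. Filled at the start.
- place_3 (a point): where the centre point (half-way up, 47 mm above the carrier's top face) of a carton standing properly in outlined place 3 comes to lie; the carton's long side runs along the carrier's x. Axes are the carrier's. In the carrier's frame it is at x +33, y -51 mm, 59 mm above its underside. Empty at the start.
- place_4 (a point): where the centre point (half-way up, 47 mm above the carrier's top face) of a carton standing properly in outlined place 4 comes to lie; the carton's long side runs along the carrier's y. Axes are the carrier's. In the carrier's frame it is at x -51, y -33 mm, 59 mm above its underside. Empty at the start.
- carton_a: the same carton as carton_a_mid; origin at the centre of its underside
- carton_b: the same carton as carton_b_mid; origin at the centre of its underside
- brown_carton: brown carton of the same shape and size, standing on the counter: not part of this order, leave it; origin at the centre of its underside
- bowl: steel mixing bowl, 200 mm across, 75 mm high, on the counter beyond the carrier: leave it; origin at the centre of its underside
- sauce: amber sauce bottle, 56 mm across, 160 mm high: leave it; origin at the centre of its underside
- jar: orange jar with a white lid, 68 mm across, 90 mm high: leave it; origin at the centre of its underside
- spoon: steel spoon about 200 mm long lying on the counter: leave it
Not all that is in view belongs to the job. What is shaped like the bowl but green is not meant.

How it is judged:
On the way:
1. the carrier still stands on the counter and its pinwheel is complete: a loose white carton released square in each empty place, the two packed ones still in theirs (((distance between carton_a_mid and place_3 below 0.014 m and angle between the x axis of carton_a_mid and the x axis of carrier, either way round below 0.15 rad and distance between carton_b_mid and place_4 below 0.014 m and angle between the x axis of carton_b_mid and the y axis of carrier, either way round below 0.15 rad) or (distance between carton_a_mid and place_4 below 0.014 m and angle between the x axis of carton_a_mid and the y axis of carrier, either way round below 0.15 rad and distance between carton_b_mid and place_3 below 0.014 m and angle between the x axis of carton_b_mid and the x axis of carrier, either way round below 0.15 rad)) and distance between packed_1_mid and place_1 below 0.014 m and angle between the x axis of packed_1_mid and the x axis of carrier, either way round below 0.15 rad and distance between packed_2_mid and place_2 below 0.014 m and angle between the x axis of packed_2_mid and the y axis of carrier, either way round below 0.15 rad and height (world z) of carrier below 0.01 m and contact force between each of carton_a, carton_b and the fingers below 0.3 N), for 0.2 s.
At the end, for the whole second after the job is handed in: Carrier held by the gripper, underside 60 to 160 mm above the counter, tilt under 0.09 rad, still (under 30 mm/s, 0.15 rad/s), within 170 mm of where it began, touching no bystander; four white cartons in their places, centres within 14 mm, long sides within 0.15 rad of the outlines (((distance between carton_a_mid and place_3 below 0.014 m and angle between the x axis of carton_a_mid and the x axis of carrier, either way round below 0.15 rad and distance between carton_b_mid and place_4 below 0.014 m and angle between the x axis of carton_b_mid and the y axis of carrier, either way round below 0.15 rad) or (distance between carton_a_mid and place_4 below 0.014 m and angle between the x axis of carton_a_mid and the y axis of carrier, either way round below 0.15 rad and distance between carton_b_mid and place_3 below 0.014 m and angle between the x axis of carton_b_mid and the x axis of carrier, either way round below 0.15 rad)) and distance between packed_1_mid and place_1 below 0.014 m and angle between the x axis of packed_1_mid and the x axis of carrier, either way round below 0.15 rad and distance between packed_2_mid and place_2 below 0.014 m and angle between the x axis of packed_2_mid and the y axis of carrier, either way round below 0.15 rad and height (world z) of carrier between 0.06 and 0.16 m and angle between carrier's own z axis and vertical below 0.09 rad and linear speed of carrier below 0.03 m/s and angular speed of carrier below 0.15 rad/s and contact force between carrier and the fingers above 2 N and contact force between carrier and brown_carton below 0.2 N and contact force between carrier and bowl below 0.2 N and contact force between carrier and sauce below 0.2 N and contact force between carrier and jar below 0.2 N and contact force between carrier and spoon below 0.2 N and distance of carrier from where it was at the start of the episode below 0.17 m); the arm keeps its last pose, push and grip.
It fails at once if the carrier is tipped by more than 0.25 rad (angle between carrier's own z axis and vertical above 0.25 rad).
It fails at once if the brown carton, bowl, sauce bottle, jar or spoon is moved by more than 30 mm (distance of any of brown_carton, bowl, sauce, jar, spoon from where it was at the start of the episode above 0.03 m).
It also fails if it takes over 67 s, if anything falls off the work surface, if the arm or the gripper's body presses on something with over 40 N, if the wrist force passes 120 N, or if a joint passes its speed limit or range.

## Robot

A 6-joint arm with a two-finger parallel gripper is mounted at the origin on the work surface. World frame = base frame: x ahead of the robot, y to its left, z up, the work surface at z = 0. Lengths are in m, angles in rad, forces in N, time in s.
With the tool pointing down it reaches from about 0.35 to 0.8 m from the base axis. Payload 7.3 kg.
Tool frame: the origin (TCP) lies midway between the tips of the shut fingers; the grasp point (between the pads) lies behind it (hold_point_z is the z of the grasp point in the tool frame, in m); z points along the fingers, y is the direction in which the jaws open and shut (so a half turn about z gives the same grasp; the last joint's range is limited). The gripper opens to 85 mm and grips with 20 to 120 N. Pads are 22 mm wide; open, the fingers measure 114 mm over their backs; the gripper's body (76 mm by 85 mm) begins 54 mm behind the grasp point. The pads swing forward as they close: fully open they stand 13 mm farther back than shut.
Start: joints at [1.165, 0.342, 1.524, -0, 1.275, -0.146], TCP at [0.135, 0.507, 0.231] pointing down, gripper open.
Joint ranges: [-2.53, 2.53], [-0.77, 2.02], [0.04, 2.7], [-1, 4.14], [0.28, 2.66], [-3.11, 3.11]. Speed limits (rad/s): [2.57, 2.57, 3.14, 3.14, 3.14, 3.14].

## Interface

Orientations are given as a 3x3 rotation matrix whose columns are the frame's x, y, z axes.
In Python, from cell import get_state, get_image, close_job, hold_point_z gives the robot as it stands. The module is installed in compiled form; this text tells all that it offers.
- The arm moves only by the shell command python3 -m inch 'ROWS'. ROWS is JSON, a list of rows, each a list of 5 numbers: the opening, from 0 (shut) to 1 (fully open), then the shift along the world's x, y, z in m, then the turn about the world's z in degrees. A call has 1 to 20 rows; each row shifts and turns the pose as measured when the row begins; what a row does not reach is not made up. A row lasts 1/8 s, in which the tool goes at most 62.5 mm and 10.7 degrees, less where a joint would pass 70% of its speed; a pose out of reach is approached as far as the arm can. A call is refused whole if a number of a shift passes 0.0625 or a number of a turn 10.7, either way. A call with a gripper value outside its range is refused whole. The fingers move at their own pace and stop on an object; the grip force is fixed at half the most. Time passes only in rows, so rows that do not move let the fingers close. It gives the time, the measured TCP pose, the force and the opening at its end, in the units of the state.
- get_state(): the state, without advancing time (a new reading comes with each control period).
- get_image(name): name is "scene" or "top" or "wrist"; returns a dict with "image" (400x640x3 uint8, blue, green, red), "depth" (400x640 float32, m along the optical axis (not along the pixel's ray), 0 where there is no reading), "fx", "fy", "cx", "cy" (pixels), "xyz" and "rotation" of the camera in the world. Camera axes: x right, y down, z forward; pixel columns grow to the right and rows downward; lengths in m; the calibration is good to about 2 mm. A picture is of the moment at which its call begins.
- close_job(): hands the job in, once; it reports no verdict.
The state is a dict: "t": time; "joint_pos": joint angles; "joint_velocities": joint speeds; "joint_torque": joint torques, N m; "eef_pos": TCP position; "tool_rot": TCP orientation; "force": force on the tool from outside, world axes, zero at the start; "ft_torque": the same for the moment, N m; "finger_gap": opening from 0.0 (shut) to 1.0 (fully open).
Only numpy, scipy, OpenCV 4.12 (cv2) and the standard library are available. Lean on these libraries where they do the work, as an engineer would, in place of code of your own. Each camera call takes 0.05 s, during which the arm holds its last target. There are 200 camera calls.

## Working session

There is one attempt and no reset: what is moved stays moved. The work goes in short steps, Python scripts to look and compute and a shell command to move; the robot and the scene stay as the last step left them, time stands still between calls to the robot, and variables do not carry over. Pictures are saved under pics/ and viewed, about 8 in all and at most 12, crops included, and the job is handed in when it is done.

```bash
mkdir -p pics
python3 - <<'E'
from cell import *
import cv2,numpy as np
for n in("top","scene"):
    d=get_image(n);cv2.imwrite(f"pics/{n}0.png",d["image"]);np.savez(f"{n}0.npz",**d)
    print(n,d["xyz"],np.round(d["rotation"],3).tolist(),d["fx"],d["cx"],d["cy"])
s=get_state();print(s["t"],s["eef_pos"],np.round(s["tool_rot"],3).tolist(),s["finger_gap"],hold_point_z)
E
```

```text
top [ 0.30057523 -0.11338987  1.57893773] [[0.006, -0.987, 0.161], [-1.0, -0.004, 0.011], [-0.011, -0.161, -0.987]] 471.21863134089716 315.90483333106755 203.28496525843627
scene [ 1.0905123  -0.76174311  1.07546943] [[0.788, 0.458, -0.412], [0.616, -0.595, 0.516], [-0.009, -0.66, -0.751]] 404.66746811265097 326.3084345226995 194.7193381630742
0.1 [0.13469432 0.50704301 0.23068758] [[-0.966, 0.257, -0.001], [0.257, 0.966, -0.001], [0.0, -0.001, -1.0]] 1.0000014957966015 -0.0187
```

View pics/top0.png

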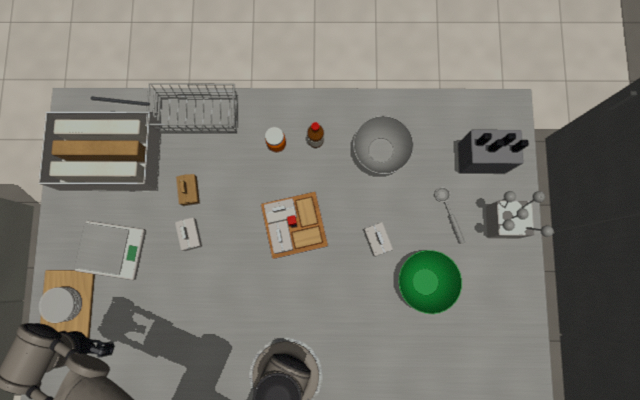

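View pics/scene0.png

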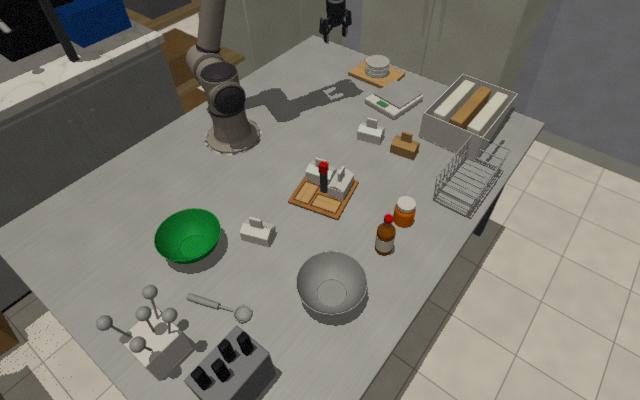

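The top view shows the loose white cartons at (188,233) and (378,239), the carrier at (294,225) with its empty places to the right and below, and the brown carton at (187,189). The scene view agrees.

```bash
cat > h.py <<'E'
import numpy as np,cv2
def world(d):
    v,u=np.mgrid[:400,:640]; z=d["depth"]
    c=np.stack([(u-d["cx"])/d["fx"]*z,(v-d["cy"])/d["fy"]*z,z],-1)
    return c@np.array(d["rotation"]).T+np.array(d["xyz"])
def ray(d,u,v,h):
    u=np.asarray(u,float);v=np.asarray(v,float)
    r=np.stack([(u-d["cx"])/d["fx"],(v-d["cy"])/d["fy"],np.ones_like(u)],-1)@np.array(d["rotation"]).T
    o=np.array(d["xyz"]); return o+r*((h-o[2])/r[...,2])[...,None]
def rect(P):  # min rect in mm: centre, (long,short), angle of long side in deg
    (c,(w,h),a)=cv2.minAreaRect((P[:,:2]*1000).astype(np.float32))
    if h>w:w,h,a=h,w,a+90
    return np.round(c,1),np.round((w,h),1),round((a+90)%180-90,1)
E
python3 - <<'E'
from h import *
d=np.load("top0.npz");W=world(d);im=d["image"].astype(int);z=W[...,2]
def box(u,v,r):
    m=np.zeros(z.shape,bool);m[v-r:v+r,u-r:u+r]=1;return m
print("counter",np.median(z[box(240,300,10)]))
for n,u,v in(("left",188,233),("right",378,239),("brown",187,189)):
    b=box(u,v,28)
    if n=="left": b[:212]=0
    if n=="brown": b[212:]=0
    m=b&(z>.02)&(d["depth"]>0)
    print(n,m.sum(),rect(W[m]),"z",np.percentile(z[m],[5,50,99]).round(3))
    t=b&(z>.066); print("  tab",t.sum(),W[t].mean(0).round(4),rect(W[t]) if t.sum()>4 else "")
    # rim by body silhouette rays at 42 mm
b=box(294,225,42); m=b&(z>.006)&(z<.02); print("slab",m.sum(),rect(W[m]),np.median(z[m]))
h=cv2.cvtColor(d["image"],cv2.COLOR_BGR2HSV)
red=b&((h[...,0]<5)|(h[...,0]>174))&(h[...,1]>180)
v,u=np.nonzero(red);print("red",len(u),u.mean(),v.mean(),W[red].mean(0).round(4),np.median(z[red]),ray(d,u.mean(),v.mean(),.144))
t=b&(z>.08)&~red;print(t.sum());v,u=np.nonzero(t);print(np.c_[u,v,(W[t]*1000).round()].astype(int)[::3].tolist())
E
```

```text
counter -0.00043108681340742194
left 600 (array([448.7, 328.6]), array([97.6, 64.7]), 16.1) z [0.032 0.049 0.097]
  tab 82 [0.418  0.2349 0.3973] (array([368.7, 116.9]), array([479. ,  36.1]), 69.2)
right 586 (array([ 405.4, -313.9]), array([168.9,  74. ]), 29.3) z [0.039 0.049 0.096]
  tab 80 [ 0.4003 -0.2716  0.3672] (array([ 382.9, -237.5]), array([273.6, 117.9]), -79.7)
brown 584 (array([599.4, 337.6]), array([96.7, 64.5]), 9.3) z [0.03  0.048 0.096]
  tab 77 [0.5593 0.2779 0.2806] (array([447.4, 123.3]), array([556.,  34.]), 54.7)
slab 1918 (array([487.2, -20.4]), array([280.5, 280.1]), 0.3) 0.011688011096577688
red 65 291.4923076923077 220.1076923076923 [ 0.4829 -0.0222  0.1421] 0.1429045860264495 [ 0.48262872 -0.02230773  0.144     ]
155
[[277, 192, 301, -113, 1579], [312, 194, 301, -113, 1579], [297, 200, 301, -113, 1579], [280, 206, 532, 17, 106], [283, 206, 532, 7, 110], [277, 207, 530, 27, 102], [280, 207, 529, 17, 104], [283, 207, 529, 7, 108], [273, 208, 526, 39, 105], [276, 208, 526, 30, 106], [279, 208, 527, 21, 101], [282, 208, 525, 10, 109], [267, 209, 301, -113, 157
[... 335 characters left out ...]
, 141], [287, 220, 483, -8, 140], [264, 223, 301, -113, 1579], [288, 224, 471, -12, 143], [268, 225, 301, -113, 1579], [290, 225, 470, -16, 118], [293, 225, 475, -23, 82], [278, 229, 459, 22, 104], [278, 230, 456, 22, 109], [276, 231, 453, 28, 105], [279, 231, 454, 20, 96], [278, 232, 450, 22, 104], [277, 233, 447, 26, 100], [265, 234, 301, -113, 1579], [279, 234, 443, 19, 105], [278, 235, 440, 22, 106], [277, 236, 437, 25, 103], [280, 236, 437, 16, 105], [279, 237, 435, 19, 99], [278, 238, 430, 21, 110], [278, 239, 428, 21, 107], [278, 240, 424, 21, 108], [281, 240, 426, 14, 88], [280, 241, 421, 15, 108], [264, 243, 301, -113, 1579], [258, 261, 301, -113, 1579], [309, 264, 301, -113, 1579]]
```

```bash
cat > m.py <<'E'
from h import *
def tabs(d,u,v,r,lo=.066,hi=.115,vmin=0,vmax=400):
    W=world(d);z=W[...,2];m=(d["depth"]>0)&(z>lo)&(z<hi)
    b=np.zeros(m.shape,bool);b[max(v-r,vmin):min(v+r,vmax),u-r:u+r]=1
    return W,m&b
E
python3 - <<'E'
from m import *
d=np.load("top0.npz");W=world(d);z=W[...,2]
for n,u,v,a,c in(("left",188,233,212,400),("right",378,239,215,262),("brown",187,189,0,210),("P",279,208,0,216),("Q",276,236,226,245)):
    lo=.066 if n not in"PQ" else .08
    _,t=tabs(d,u,v,22 if n not in "PQ" else 11,lo=lo,vmin=a,vmax=c)
    q=t&(z>(.087 if n not in"PQ" else .098)); vv,uu=np.nonzero(q)
    R=ray(d,uu,vv,.094 if n not in"PQ" else .106)
    print(n,q.sum(),"tabtop",R.mean(0).round(4),rect(R))
    if n in"PQ":continue
    _,t=tabs(d,u,v,26,lo=.035,hi=.053,vmin=a,vmax=c); print("  body",t.sum(),rect(W[t]),np.median(W[t],0).round(4))
_,m=tabs(d,294,225,42,lo=.006,hi=.018);
lab,cc,st,_=cv2.connectedComponentsWithStats(m.astype(np.uint8)); 
m=np.isin(cc,[i for i in range(1,lab) if st[i,4]>100]);vv,uu=np.nonzero(m)
print("slab",m.sum(),rect(ray(d,uu,vv,.012)))
for nm in("spoon",(450,215),),:pass
for n,u,v in(("jar",275,139),("sauce",315,130),("bowl",382,145),("green",430,281)):print(n,W[v,u].round(3))
E
```

```text
left 45 tabtop [0.4482 0.3264 0.094 ] (array([448.9, 326.4]), array([40.7, 11.4]), 16.8)
  body 395 (array([448.5, 328.1]), array([95.7, 64.7]), 15.5) [0.4474 0.3193 0.0467]
right 42 tabtop [ 0.4347 -0.2982  0.094 ] (array([ 434.8, -298.1]), array([38.8, 10.4]), 19.8)
  body 393 (array([ 435.6, -298.2]), array([95.7, 62.3]), 20.0) [ 0.4344 -0.2946  0.0474]
brown 42 tabtop [0.5978 0.3371 0.094 ] (array([598.1, 337.1]), array([40.9, 11.3]), 10.9)
  body 376 (array([599.2, 338.3]), array([96.5, 63.2]), 9.8) [0.5938 0.329  0.0466]
P 45 tabtop [0.5255 0.0226 0.106 ] (array([525.6,  23.3]), array([39.4, 11.1]), -80.2)
Q 41 tabtop [0.4398 0.0212 0.106 ] (array([440.1,  21.1]), array([39. ,  9.8]), 12.4)
slab 1750 (array([487.4, -24. ]), array([198.4, 193.7]), -76.7)
jar [0.758 0.039 0.088]
sauce [ 0.766 -0.093  0.157]
bowl [ 0.764 -0.323  0.002]
green [ 0.301 -0.472  0.004]
```

```bash
python3 -m inch '[[0.5,0.04,-0.022,0,4],[0.5,0.04,-0.022,0,4],[0.5,0.04,-0.022,0,4],[0.5,0.04,-0.022,0,4],[0.5,0.04,-0.022,0,4],[0.5,0.04,-0.022,0,4],[0.5,0.04,-0.022,0,4],[0.5,0.034,-0.022,0,3],[0.5,0,0,0,0]]'
cat > w.py <<'E'
import sys
from m import *
from cell import *
k=sys.argv[1]
d=get_image("wrist");np.savez(f"w{k}.npz",**d);cv2.imwrite(f"pics/w{k}.png",d["image"])
s=get_state();y=np.array(s["tool_rot"])[:2,1];print("t",s["t"],"eef",np.round(s["eef_pos"],4),"jaw",round(float(np.degrees(np.arctan2(y[1],y[0]))),1),"gap",s["finger_gap"],"F",np.round(s["force"],1))
print("tool z",np.round(np.array(s["tool_rot"])[:,2],4))
W=world(d);z=W[...,2]
for lo,hi,h in((.085,.1,.094),(.099,.112,.106),(.135,.152,.144)):
    m=((d["depth"]>0)&(d["depth"]>.09)&(z>lo)&(z<hi)).astype(np.uint8)
    n,cc,st,_=cv2.connectedComponentsWithStats(m)
    for i in range(1,n):
        if st[i,4]>150:
            v,u=np.nonzero(cc==i);print(h,st[i].tolist(),rect(ray(d,u,v,h)),"mean",ray(d,u,v,h).mean(0).round(4)[:2],"zmed",np.median(z[cc==i]).round(4))
E
python3 w.py 1
```

```text
t: 1.23
eef_pos: [0.4559, 0.3232, 0.2268]
tool_rot: [[-0.955, -0.297, -0.004], [-0.297, 0.955, -0.007], [0.006, -0.005, -1.0]]
force: [-0.1, 0.5, 0.7]
finger_gap: 0.496
t 1.275 eef [0.4547 0.324  0.2268] jaw 107.3 gap 0.49794279078658205 F [-0.1 -0.3  0.5]
tool z [-0.005  -0.0064 -1.    ]
0.094 [319, 161, 14, 52, 642] (array([449.1, 327.1]), array([41.9, 10. ]), 15.3) mean [0.4489 0.327 ] zmed 0.0944
0.094 [279, 318, 16, 43, 455] (array([596.9, 337.4]), array([46.6,  9.8]), 8.9) mean [0.5967 0.3374] zmed 0.0942
```

View pics/w1.png

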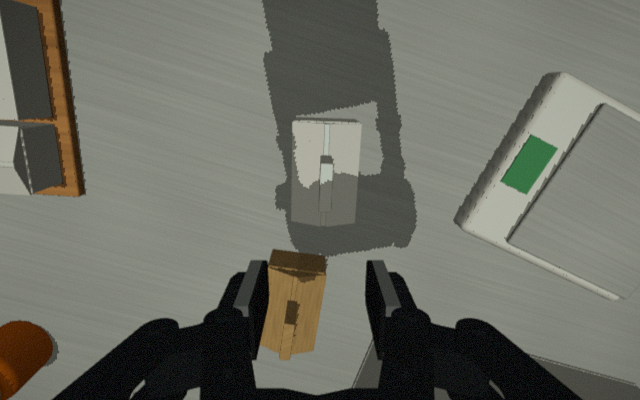

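The wrist view shows carton A with its tab at (325,185) and the brown carton behind it. The position agrees with the top view to within 1 mm.

```bash
python3 -m inch '[[0.5,-0.006,0.003,0,-1.7],[0.5,0,0,-0.03,0],[0.5,0,0,-0.03,0],[0.5,0,0,-0.02,0],[0.5,0,0,0,0]]'; python3 w.py 2
```

```text
t: 1.9
eef_pos: [0.4428, 0.3306, 0.1447]
tool_rot: [[-0.962, -0.271, -0.008], [-0.271, 0.962, -0.006], [0.009, -0.003, -1.0]]
force: [-0.2, 0.3, 0.7]
finger_gap: 0.501
t 1.95 eef [0.4434 0.3309 0.1457] jaw 105.7 gap 0.5028894333298889 F [-0.8 -1.3 -0.1]
tool z [-0.0061 -0.0046 -1.    ]
0.094 [301, 206, 18, 68, 1158] (array([448.7, 327.2]), array([42.5,  9.8]), 15.0) mean [0.4481 0.3268] zmed 0.0943
```

```bash
python3 -m inch '[[0.5,0.006,-0.004,-0.02,-0.5],[0.5,0,0,-0.02,0],[0.5,0,0,-0.02,0],[0.5,0,0,0,0]]'; python3 w.py 3
```

```text
t: 2.45
eef_pos: [0.4506, 0.33, 0.0899]
tool_rot: [[-0.964, -0.264, 0.002], [-0.264, 0.964, 0.0], [-0.002, -0.0, -1.0]]
force: [-0.4, 0.2, 0.8]
finger_gap: 0.498
t 2.5 eef [0.4513 0.3304 0.091 ] jaw 105.3 gap 0.4969330953064569 F [-0.1  0.9  1.1]
tool z [ 0.0035  0.0013 -1.    ]
0.094 [301, 227, 24, 90, 2040] (array([447.9, 326.9]), array([43.2,  9.9]), 15.8) mean [0.4471 0.3267] zmed 0.0943
0.094 [249, 261, 20, 49, 181] (array([459.9, 306.1]), array([23.9,  7.8]), 16.0) mean [0.4549 0.3067] zmed 0.0973
0.094 [365, 261, 20, 49, 183] (array([446.6, 354.2]), array([23.9,  7.8]), 14.8) mean [0.4427 0.3511] zmed 0.0974
0.106 [226, 263, 42, 65, 733] (array([458.4, 302.3]), array([29.7, 16.1]), 14.8) mean [0.4519 0.3031] zmed 0.1063
0.106 [366, 263, 43, 65, 723] (array([443.4, 357. ]), array([29.7, 16.5]), 15.5) mean [0.4381 0.3526] zmed 0.1062
0.144 [114, 309, 133, 91, 5955] (array([459.3, 290.3]), array([42.2, 30.1]), -65.0) mean [0.457  0.2892] zmed 0.1465
0.144 [387, 309, 135, 91, 5975] (array([438. , 367.6]), array([42. , 30.1]), -84.0) mean [0.4354 0.3674] zmed 0.1465
```

```bash
python3 -m inch '[[0.5,-0.002,-0.003,-0.012,0],[0.5,0,0,-0.011,0],[0.5,0,0,0,0],[0,0,0,0,0],[0,0,0,0,0],[0,0,0,0,0],[0,0,0,0,0]]'; python3 w.py 4
```

```text
t: 3.38
eef_pos: [0.4504, 0.3282, 0.0696]
tool_rot: [[-0.964, -0.265, 0.008], [-0.265, 0.964, 0.004], [-0.009, 0.001, -1.0]]
force: [-0.2, 0.8, -1.6]
finger_gap: 0.105
t 3.425 eef [0.4504 0.3282 0.0696] jaw 105.3 gap 0.10196939336448957 F [ 0.6 -0.6 -1.4]
tool z [ 0.0079  0.0037 -1.    ]
0.094 [267, 249, 100, 102, 3896] (array([448.2, 327. ]), array([37., 37.]), -29.4) mean [0.4451 0.3262] zmed 0.0944
0.106 [262, 289, 43, 67, 818] (array([451.6, 316. ]), array([27.2, 14.4]), 14.8) mean [0.4463 0.3184] zmed 0.1067
0.106 [329, 289, 44, 67, 816] (array([445.4, 338.4]), array([27.3, 14.8]), 16.0) mean [0.4421 0.3336] zmed 0.1067
0.144 [242, 344, 51, 46, 467] (array([436.1, 311.7]), array([13.1, 11.4]), 15.2) mean [0.432  0.3116] zmed 0.137
0.144 [341, 344, 51, 46, 474] (array([429.9, 333.9]), array([13. , 11.6]), 16.6) mean [0.4265 0.332 ] zmed 0.1372
0.144 [440, 357, 81, 43, 1286] (array([423.6, 359.2]), array([15.9, 14.5]), -41.8) mean [0.4248 0.3582] zmed 0.1381
0.144 [117, 358, 77, 42, 1273] (array([443.4, 287.1]), array([15.3, 14.3]), 71.4) mean [0.4441 0.2881] zmed 0.138
```

```bash
python3 -m inch '[[0,0,0,0.03,0],[0,0,0,0.045,0],[0,0,0,0.045,0],[0,0,0,0.045,0],[0,0,0,0.02,0],[0,0,-0.02,0.005,-7],[0,0,-0.033,0,-8],[0,0,-0.033,0,-8],[0,0,-0.033,0,-8],[0,0,-0.033,0,-8],[0,0,-0.033,0,-8],[0,0,-0.033,0,-8],[0,0,-0.033,0,-8],[0,0,-0.033,0,-8],[0,0,-0.033,0,-8],[0,0,-0.033,0,-8],[0,0,-0.025,0,-5],[0,0,-0.015,0,0],[0,0,0,0,0]]'; python3 w.py 5
```

```text
t: 5.8
eef_pos: [0.4454, -0.0745, 0.2641]
tool_rot: [[-0.182, 0.983, 0.002], [0.983, 0.182, -0.005], [-0.006, 0.001, -1.0]]
force: [-0.9, 0.4, -0.9]
finger_gap: 0.105
t 5.85 eef [ 0.4454 -0.074   0.264 ] jaw 10.5 gap 0.10579412248873889 F [-0.7 -0.3 -2. ]
tool z [ 0.0018 -0.0051 -1.    ]
0.094 [425, 58, 9, 52, 277] (array([521.7,  21.5]), array([39.8,  5. ]), -76.8) mean [0.5216 0.022 ] zmed 0.0926
0.094 [618, 233, 22, 50, 575] (array([756.1, -98.8]), array([54.9, 19.5]), -63.6) mean [ 0.755  -0.0943] zmed 0.0924
0.106 [431, 57, 18, 53, 793] (array([525.8,  22.7]), array([39.4, 12.1]), -76.8) mean [0.5258 0.0231] zmed 0.1062
0.106 [308, 58, 51, 16, 712] (array([440.8,  20.4]), array([39.1, 10.2]), 12.8) mean [0.441  0.0204] zmed 0.1064
0.106 [631, 249, 9, 34, 189] (array([752.6, -99.8]), array([35.8,  7.2]), -63.6) mean [ 0.7534 -0.099 ] zmed 0.1011
0.144 [366, 116, 38, 38, 1304] (array([485.2, -20.6]), array([26.5, 26.4]), -77.0) mean [ 0.4854 -0.0199] zmed 0.1444
```

View pics/w5.png

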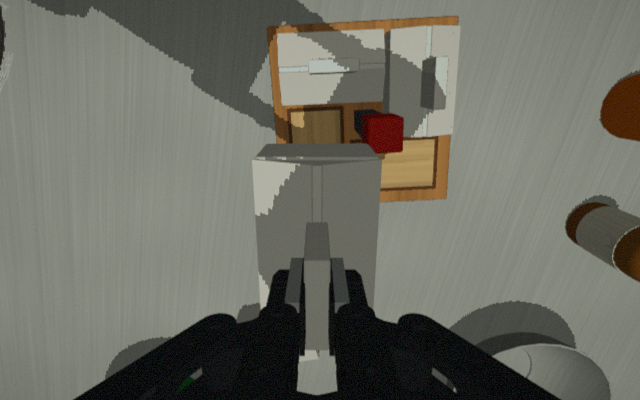

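The view shows the carrier with the carton held in front of it. Place 4 is at about (315,125) and the grip at (383,132). The grip and the packed tabs give the carrier centre as (484.6, -21.0) mm, yaw 13.1°.

```bash
python3 -m inch '[[0,-0.002,0.007,0,2.6],[0,0,0,-0.03,0],[0,0,0,-0.03,0],[0,0,0,-0.03,0],[0,0,0,-0.02,0],[0,0,0,0,0],[0,0,0,0,0]]'; python3 w.py 6 | head -3;  python3 - <<'E'
from h import *
d=np.load("w6.npz");W=world(d);z=W[...,2]
# carton roof/body: points above 0.1 and below tab, near TCP
m=(d["depth"]>0)&(z>.100)&(z<.142)&(abs(W[...,0]-.4424)<.06)&(W[...,1]>-.08)&(W[...,1]<.012)
n,cc,st,_=cv2.connectedComponentsWithStats(m.astype(np.uint8))
for i in range(1,n):
  if st[i,4]>200: print(st[i],rect(W[cc==i]),np.percentile(z[cc==i],[1,50,99]).round(4))
E
```

```text
t: 6.72
eef_pos: [0.4434, -0.0587, 0.153]
tool_rot: [[-0.251, 0.968, 0.006], [0.968, 0.251, -0.004], [-0.005, 0.005, -1.0]]
force: [-0.5, 0.9, -1.2]
finger_gap: 0.106
t 6.775 eef [ 0.4433 -0.0587  0.153 ] jaw 14.5 gap 0.10493566404785869 F [-1.   0.3 -0.8]
tool z [ 0.0057 -0.0037 -1.    ]
0.094 [478, 89, 29, 76, 938] (array([521.9,  21.6]), array([40.7,  8.5]), -77.9) mean [0.5214 0.0228] zmed 0.0927
[  252   148   130   154 14045] (array([441.1, -49.8]), array([78. , 61.9]), -75.3) [0.1041 0.1325 0.1401]
[ 386  168   73   65 1492] (array([478.6, -16. ]), array([35.1, 18.1]), 57.8) [0.1108 0.1282 0.1418]
```

View pics/w6.png

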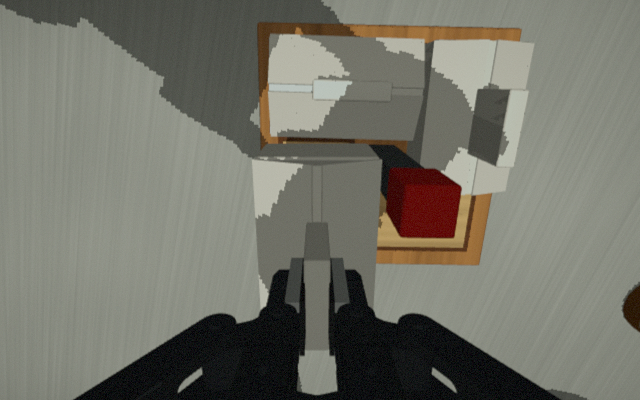

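```bash
cat > c.py <<'E'
import sys
from h import *
k,ex,ey,jaw,zu=sys.argv[1],*map(float,sys.argv[2:6])  # zu = carton underside height
d=np.load(f"w{k}.npz");W=world(d);z=W[...,2]
a=np.radians(jaw);s=np.array([np.cos(a),np.sin(a)]);u=np.array([-s[1],s[0]])
q=(W[...,:2]-[ex,ey]);U=q@u;S=q@s
best=(d["depth"]>0)&(z>zu+.03)&(z<zu+.058)&(abs(U)<.065)&(abs(S)<.045)&(U>.018)
n,cc,st,_=cv2.connectedComponentsWithStats(best.astype(np.uint8));i=1+st[1:,4].argmax();m=cc==i
for lo in(.02,.03,.04):
    b=m&(U>lo)&(U<lo+.008);print(lo,"S edges",np.percentile(S[b],[1,99]).round(4))
e=m&(abs(S)<.025);print("U end",np.percentile(U[e],[95,99,99.9]).round(4))
r=m&(abs(S)<.003);
print("ridge: z at U",[(x,np.median(z[r&(abs(U-x)<.003)]).round(4)) for x in(.025,.035,.044)])
E
python3 c.py 6 .4433 -.0587 14.5 .0834
```

```text
0.02 S edges [-0.0299  0.0302]
0.03 S edges [-0.03    0.0302]
0.04 S edges [-0.0296  0.0298]
U end [0.0477 0.0479 0.0481]
ridge: z at U [(0.025, np.float64(0.1392)), (0.035, np.float64(0.1391)), (0.044, np.float64(0.1388))]
```

```bash
python3 -m inch '[[0,-0.001,-0.006,0,-1.4],[0,0,0,-0.012,0],[0,0,0,0,0]]'; python3 w.py 7 | head -2
```

```text
t: 7.15
eef_pos: [0.443, -0.0653, 0.1418]
tool_rot: [[-0.226, 0.974, 0.009], [0.974, 0.226, -0.005], [-0.007, 0.007, -1.0]]
force: [0.3, 0.1, -1.4]
finger_gap: 0.11
t 7.2 eef [ 0.4435 -0.0655  0.1423] jaw 13.1 gap 0.10867889964125395 F [ 0.6 -0.5 -1.3]
tool z [ 0.0098 -0.0053 -0.9999]
```

```bash
python3 -m inch '[[0,-0.001,0.0005,-0.015,0],[0,0,0,-0.015,0],[0,0,0,-0.01,0],[0,0,0,0,0]]'; python3 w.py 8 | head -2;python3 c.py 8 .4424 -.0647 13.1 .0320
```

```text
t: 7.7
eef_pos: [0.4432, -0.0654, 0.1017]
tool_rot: [[-0.226, 0.974, 0.012], [0.974, 0.226, -0.006], [-0.008, 0.01, -1.0]]
force: [-0.3, -0.5, -0.9]
finger_gap: 0.101
t 7.75 eef [ 0.4435 -0.0655  0.1021] jaw 13.1 gap 0.10418955292925788 F [ 0.1 -0.6 -1.4]
tool z [ 0.0123 -0.006  -0.9999]
0.02 S edges [-0.029  0.031]
0.03 S edges [-0.0291  0.031 ]
0.04 S edges [-0.0287  0.0306]
U end [0.0468 0.047  0.0471]
ridge: z at U [(0.025, np.float64(0.0878)), (0.035, np.float64(0.0878)), (0.044, np.float64(0.0859))]
```

```bash
python3 -m inch '[[0,-0.001,0.001,-0.01,0],[0,0,0,-0.005,0],[0,0,0,-0.003,0],[0,0,0,0,0]]'
```

```text
t: 8.25
eef_pos: [0.443, -0.0645, 0.0838]
tool_rot: [[-0.226, 0.974, 0.014], [0.974, 0.226, -0.007], [-0.01, 0.012, -1.0]]
force: [0.1, -0.3, -0.8]
finger_gap: 0.102
```

```bash
python3 -m inch '[[0,-0.0005,0,-0.002,0],[0,0,0,0,0]]' | sed -n '1,2p;4p'; python3 -m inch '[[0.25,0,0,0,0],[0.25,0,0,0,0],[0.25,0,0,0,0],[0.25,0,0,0.01,0],[0.25,0,0,0.03,0],[0.25,0,0,0.05,0],[0.25,0,0,0.06,0],[0.25,0,0,0.03,0],[0.25,0,-0.02,0,-5],[0.25,0,0,0,0]]'; python3 w.py 9
```

```text
t: 8.5
eef_pos: [0.4428, -0.0646, 0.0819]
force: [-1.2, 0.5, -1.8]
t: 9.75
eef_pos: [0.4418, -0.0844, 0.273]
tool_rot: [[-0.139, 0.99, 0.019], [0.99, 0.139, -0.009], [-0.012, 0.017, -1.0]]
force: [-0.6, 0.3, -0.2]
finger_gap: 0.252
t 9.8 eef [ 0.4418 -0.0839  0.273 ] jaw 8.1 gap 0.2523247189326306 F [ 0.4  0.6 -0.4]
tool z [ 0.019  -0.009  -0.9998]
0.094 [423, 40, 6, 51, 266] (array([521.8,  21.8]), array([39.3,  4.3]), -76.2) mean [0.5216 0.022 ] zmed 0.0925
0.094 [619, 204, 21, 49, 571] (array([756.3, -97.8]), array([53.3, 19.2]), -65.6) mean [ 0.7551 -0.094 ] zmed 0.0924
0.094 [279, 350, 22, 17, 246] (array([ 444.1, -293. ]), array([26.5, 17.4]), 21.2) mean [ 0.4456 -0.2933] zmed 0.0941
0.106 [428, 38, 16, 53, 782] (array([525.8,  22.7]), array([39.8, 11.8]), -76.8) mean [0.5257 0.023 ] zmed 0.1062
0.106 [305, 43, 51, 18, 704] (array([441. ,  20.3]), array([39.5, 10.3]), 12.9) mean [0.441  0.0204] zmed 0.1064
0.106 [311, 134, 15, 47, 535] (array([443.3, -64.6]), array([40.6, 10. ]), -76.9) mean [ 0.4432 -0.0642] zmed 0.1065
0.106 [631, 220, 9, 33, 194] (array([752.5, -99.6]), array([34.6,  7.4]), -65.6) mean [ 0.7533 -0.0986] zmed 0.1013
0.144 [365, 97, 38, 39, 1317] (array([485.1, -20.8]), array([26.9, 26.3]), 13.2) mean [ 0.4851 -0.0206] zmed 0.1443
```

View pics/w9.png

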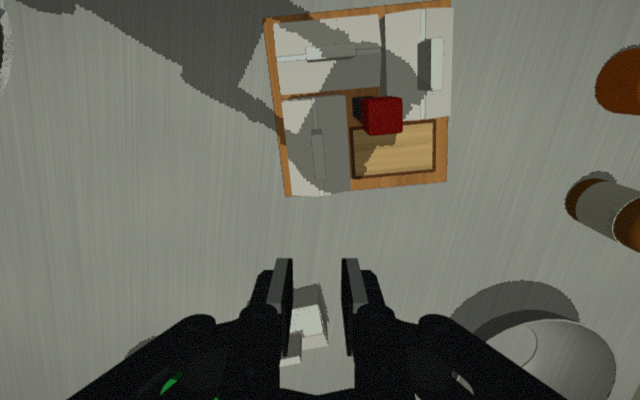

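Carton A is released in place 4, with its tab at (318,150) in the picture, and measures about 1 mm from target. Next is the right carton.

```bash
python3 -m inch '[[0.5,-0.001,-0.025,-0.005,-9.5],[0.5,-0.001,-0.025,-0.005,-9.5],[0.5,-0.001,-0.025,-0.005,-9.5],[0.5,-0.001,-0.025,-0.005,-9.5],[0.5,-0.001,-0.025,-0.005,-9.5],[0.5,-0.001,-0.025,-0.005,-9.5],[0.5,-0.001,-0.025,-0.005,-9.5],[0.5,0,-0.025,-0.01,-9.5],[0.5,0,-0.01,0,-2],[0.5,0,0,-0.03,0],[0.5,0,0,-0.03,0],[0.5,0,0,0,0],[0.5,0,0,0,0]]';python3 w.py 10
```

```text
t: 11.42
eef_pos: [0.4344, -0.2904, 0.1649]
tool_rot: [[0.944, 0.33, -0.006], [0.33, -0.944, -0.01], [-0.009, 0.008, -1.0]]
force: [0.2, 0.0, 1.2]
finger_gap: 0.497
t 11.475 eef [ 0.4344 -0.2904  0.1649] jaw -70.8 gap 0.5015019305235187 F [ 0.  -0.  -1.1]
tool z [-0.0058 -0.0104 -0.9999]
0.094 [321, 186, 16, 63, 987] (array([ 437.8, -298.5]), array([42.1,  9.7]), 20.3) mean [ 0.4384 -0.2984] zmed 0.0945
```

```bash
python3 -m inch '[[0.5,0.002,-0.008,0,0.9],[0.5,0,0,-0.025,0],[0.5,0,0,-0.025,0],[0.5,0,0,-0.015,0],[0.5,0,0,0,0]]';python3 w.py 11|head -5
```

```text
t: 12.1
eef_pos: [0.4394, -0.3022, 0.1033]
tool_rot: [[0.937, 0.349, 0.002], [0.349, -0.937, -0.018], [-0.004, 0.017, -1.0]]
force: [0.1, 1.0, 0.6]
finger_gap: 0.503
t 12.15 eef [ 0.4398 -0.3025  0.104 ] jaw -69.6 gap 0.4933935210250568 F [-0.  -1.3 -0. ]
tool z [ 0.0033 -0.0188 -0.9998]
0.094 [296, 222, 22, 83, 1752] (array([ 438.6, -298.4]), array([43.1,  9.8]), 20.5) mean [ 0.4393 -0.2983] zmed 0.0944
0.144 [203, 293, 57, 68, 1434] (array([ 436.3, -279. ]), array([24. , 19.9]), 63.3) mean [ 0.4374 -0.276 ] zmed 0.143
0.144 [374, 292, 56, 69, 1382] (array([ 452. , -321.9]), array([24.4, 20.5]), -22.6) mean [ 0.4546 -0.323 ] zmed 0.1434
```

```bash
python3 -m inch '[[0.5,-0.002,0.004,-0.012,0],[0.5,0,0,-0.012,0],[0.5,0,0,-0.008,0],[0.5,0,0,-0.002,0],[0.5,0,0,0,0]]';python3 w.py 12|head -3
```

```text
t: 12.78
eef_pos: [0.4384, -0.2989, 0.0693]
tool_rot: [[0.937, 0.349, 0.005], [0.349, -0.937, -0.021], [-0.002, 0.021, -1.0]]
force: [-0.5, -1.0, -0.5]
finger_gap: 0.497
t 12.825 eef [ 0.4384 -0.2989  0.0694] jaw -69.6 gap 0.5007331043677213 F [-0.1 -0.4  0.1]
tool z [ 0.0055 -0.0208 -0.9998]
0.094 [302, 253, 27, 102, 2609] (array([ 439.1, -298.2]), array([44.6,  9.9]), 20.6) mean [ 0.4399 -0.2979] zmed 0.0944
```

```bash
python3 -m inch '[[0,0,0,0,0],[0,0,0,0,0],[0,0,0,0,0],[0,0,0,0,0],[0,0,0,0.03,0],[0,0,0,0.045,0],[0,0,0,0.045,0],[0,0,0,0.03,0],[0,0.011,0.029,0,-1],[0,0.011,0.03,0,-1],[0,0.011,0.03,0,-1],[0,0.011,0.03,0,-1],[0,0.011,0.03,0,-1],[0,0.011,0.03,0,-1],[0,0.011,0.03,0,-1],[0,0.008,0.015,0,0],[0,0,0,0,0],[0,0,0,0,0]]';python3 w.py 13
```

```text
t: 15.08
eef_pos: [0.5233, -0.0687, 0.2232]
tool_rot: [[0.974, 0.227, 0.001], [0.227, -0.974, -0.021], [-0.004, 0.021, -1.0]]
force: [-0.1, 0.3, -1.8]
finger_gap: 0.103
t 15.125 eef [ 0.5233 -0.0688  0.2232] jaw -76.9 gap 0.10567348616448996 F [-0.1 -0.4 -0.9]
tool z [ 0.0011 -0.0213 -0.9998]
0.094 [168, 155, 57, 16, 257] (array([527.5,  22.5]), array([42.1, 11.6]), -77.0) mean [0.532  0.0191] zmed 0.0933
0.094 [175, 237, 23, 50, 361] (array([442. ,  19.4]), array([45.6, 14.6]), 15.7) mean [0.4478 0.018 ] zmed 0.0929
0.106 [163, 158, 59, 16, 860] (array([527.8,  22.3]), array([41.7, 11.1]), -77.0) mean [0.5275 0.0223] zmed 0.1063
0.106 [172, 244, 21, 48, 726] (array([442.9,  19.7]), array([42.1, 12.6]), 12.4) mean [0.4432 0.0199] zmed 0.1063
0.144 [211, 228, 43, 41, 1552] (array([488.2, -21.3]), array([29.5, 27.3]), 13.2) mean [ 0.4883 -0.0213] zmed 0.1443
```

```bash
python3 c.py 13 .5233 -.0688 -76.9 .154
python3 c.py 12 .4384 -.2989 -69.6 0
```

```text
0.02 S edges [-0.0293  0.0308]
0.03 S edges [-0.0293  0.031 ]
0.04 S edges [-0.0288  0.0304]
U end [0.0462 0.0464 0.0466]
ridge: z at U [(0.025, np.float64(0.209)), (0.035, np.float64(0.209)), (0.044, np.float64(0.2043))]
0.02 S edges [-0.0304  0.0296]
0.03 S edges [-0.0305  0.0296]
0.04 S edges [-0.03    0.0291]
U end [0.0464 0.0466 0.0467]
ridge: z at U [(0.025, np.float64(0.0555)), (0.035, np.float64(0.0554)), (0.044, np.float64(0.0506))]
```

View pics/w13.png

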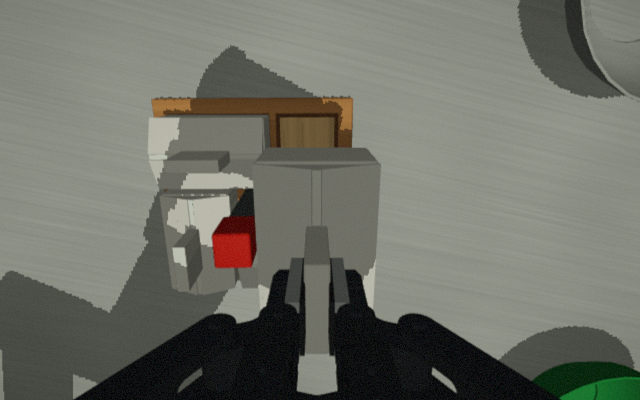

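Carton B is held level over the carrier, and the outline of place 3 shows beyond it at (307,130).

```bash
python3 -m inch '[[0,0.0075,0.006,0,0],[0,0,0,-0.03,0],[0,0,0,-0.03,0],[0,0,0,-0.015,0],[0,0,0,0,0],[0,0,0,0,0]]';python3 w.py 14 | head -7
```

```text
t: 15.88
eef_pos: [0.5332, -0.0653, 0.1475]
tool_rot: [[0.975, 0.222, 0.005], [0.222, -0.975, -0.022], [-0.0, 0.023, -1.0]]
force: [-0.4, 0.7, -0.6]
finger_gap: 0.104
t 15.925 eef [ 0.5332 -0.0653  0.1476] jaw -77.2 gap 0.10572207182885704 F [-0.4  0.2 -0.2]
tool z [ 0.005  -0.0224 -0.9997]
0.094 [261, 149, 111, 6, 491] (array([578.9, -56.6]), array([60.4,  2.8]), -77.4) mean [ 0.579  -0.0568] zmed 0.0924
0.094 [119, 196, 82, 24, 674] (array([528.1,  23.2]), array([45.3, 13.9]), -77.5) mean [0.5322 0.0196] zmed 0.093
0.094 [207, 264, 39, 37, 500] (array([488.2, -20.7]), array([25.1, 22.8]), 12.2) mean [ 0.4948 -0.0215] zmed 0.0924
0.094 [135, 298, 32, 49, 652] (array([449.4,  21.8]), array([35.9, 17.3]), 13.1) mean [0.453  0.0193] zmed 0.0924
0.106 [258, 153, 116, 6, 499] (array([578.7, -56.1]), array([59.4,  2.6]), -77.4) mean [ 0.5787 -0.0561] zmed 0.1058
```

```bash
python3 -m inch '[[0,-0.0025,0.003,-0.01,0.2],[0,0,0,-0.015,0],[0,0,0,-0.01,0],[0,0,0,-0.01,0],[0,0,0,0,0]]';python3 w.py 15 | head -1; python3 c.py 15 .5293 -.0635 -76.9 0.033
```

```text
t: 16.55
eef_pos: [0.5306, -0.0621, 0.1001]
tool_rot: [[0.974, 0.225, 0.006], [0.225, -0.974, -0.023], [0.001, 0.023, -1.0]]
force: [0.5, 1.5, -0.6]
finger_gap: 0.103
t 16.6 eef [ 0.5309 -0.0621  0.1006] jaw -77.0 gap 0.1021947420116227 F [ 0.3  0.5 -1.1]
0.02 S edges [-0.0301  0.03  ]
0.03 S edges [-0.0302  0.03  ]
0.04 S edges [-0.0298  0.0297]
U end [0.0478 0.0481 0.0482]
ridge: z at U [(0.025, np.float64(0.0861)), (0.035, np.float64(0.0861)), (0.044, np.float64(0.0857))]
```

```bash
python3 -m inch '[[0,0,0,-0.008,0],[0,0,0,-0.006,0],[0,0,0,-0.003,0],[0,0,0,-0.001,0],[0,0,0,0,0]]'
```

```text
t: 17.23
eef_pos: [0.5316, -0.0624, 0.0823]
tool_rot: [[0.974, 0.225, 0.009], [0.225, -0.974, -0.023], [0.003, 0.025, -1.0]]
force: [-0.6, -0.2, -0.5]
finger_gap: 0.104
```

```bash
python3 -m inch '[[0.25,0,0,0,0],[0.25,0,0,0,0],[0.25,0,0,0,0],[0.25,0,0,0.01,0],[0.25,0,0,0.03,0],[0.25,0,0,0.05,0],[0.25,0,0,0.06,0],[0.5,-0.023,0.02,0,0],[0.5,-0.023,0.02,0,0],[0.5,0,0,0,0],[0.5,0,0,0,0]]'; python3 w.py 16
python3 - <<'E'
from m import *
from cell import *
d=get_image("top");np.savez("top1.npz",**d);cv2.imwrite("pics/top1.png",cv2.resize(d["image"][180:280,230:380],None,fx=4,fy=4))
E
```

```text
t: 18.6
eef_pos: [0.4855, -0.022, 0.2433]
tool_rot: [[0.974, 0.225, 0.018], [0.225, -0.974, -0.025], [0.012, 0.028, -1.0]]
force: [-0.4, 0.0, 0.3]
finger_gap: 0.5
t 18.65 eef [ 0.4855 -0.022   0.2432] jaw -77.0 gap 0.502632937542124 F [-0.3  0.1  1.4]
tool z [ 0.0173 -0.0248 -0.9995]
0.094 [366, 122, 15, 51, 167] (array([530.5, -59.6]), array([40.8, 10.1]), 1.8) mean [ 0.5326 -0.0593] zmed 0.0936
0.094 [244, 203, 16, 46, 165] (array([442.2,  20.3]), array([41.7, 11.2]), 13.8) mean [0.4491 0.019 ] zmed 0.0928
0.094 [325, 235, 46, 16, 302] (array([448.1, -62.6]), array([40.8, 13.2]), -65.4) mean [ 0.4481 -0.0627] zmed 0.0932
0.106 [239, 123, 53, 14, 728] (array([526.9,  23.3]), array([39.6,  9.8]), -77.1) mean [0.527  0.0232] zmed 0.1064
0.106 [368, 124, 17, 52, 723] (array([530.6, -63.9]), array([40.1, 11.1]), 13.0) mean [ 0.5311 -0.0638] zmed 0.1064
0.106 [242, 207, 16, 48, 617] (array([442.3,  20.4]), array([42. , 11.1]), 12.9) mean [0.4424 0.0205] zmed 0.1064
0.106 [326, 241, 47, 15, 641] (array([445. , -64.6]), array([39.7, 13. ]), -77.7) mean [ 0.4446 -0.0642] zmed 0.1063
0.144 [292, 186, 37, 38, 1375] (array([487.1, -20.5]), array([27.5, 25.7]), 12.6) mean [ 0.4873 -0.0204] zmed 0.1444
```

View pics/w16.png

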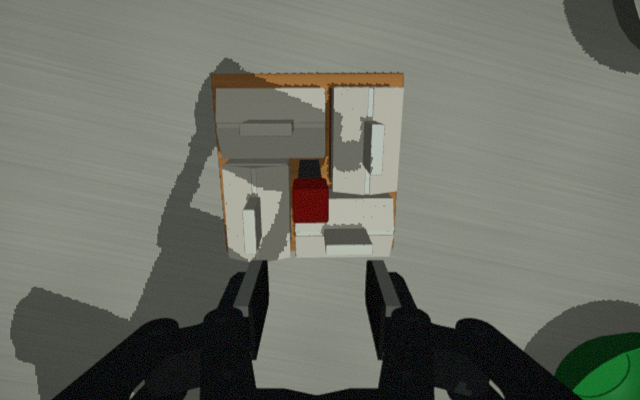

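The pinwheel is complete: tabs at (266,128), (376,148), (250,225) and (348,240), grip at (310,200), all within about 2 mm of their places. Now the handle.

```bash
python3 -m inch '[[0.6,0.001,0.001,0,0],[0.6,0,0,-0.03,0],[0.6,0,0,-0.03,0],[0.6,0,0,-0.015,0],[0.6,0,0,0,0]]'; python3 w.py 17
```

```text
t: 19.32
eef_pos: [0.4884, -0.0227, 0.1648]
tool_rot: [[0.975, 0.222, 0.016], [0.222, -0.975, -0.025], [0.01, 0.028, -1.0]]
force: [0.1, 0.1, 0.2]
finger_gap: 0.6
t 19.375 eef [ 0.4888 -0.0228  0.1654] jaw -77.2 gap 0.5993113902247815 F [-0.1  0.2 -0. ]
tool z [ 0.0173 -0.025  -0.9995]
0.094 [217, 136, 69, 17, 215] (array([531.9,  23.1]), array([40.4,  9.3]), -89.1) mean [0.532  0.0221] zmed 0.0929
0.094 [382, 137, 24, 67, 391] (array([530.6, -59.6]), array([41.4, 11.6]), 1.0) mean [ 0.5329 -0.0592] zmed 0.0932
0.094 [293, 205, 32, 8, 234] (array([496. , -18.5]), array([19.5,  4.6]), -77.6) mean [ 0.496  -0.0185] zmed 0.0928
0.094 [222, 240, 21, 25, 220] (array([456.3,  23.6]), array([17. , 12.4]), 12.8) mean [0.4593 0.0225] zmed 0.0924
0.094 [329, 281, 47, 21, 527] (array([446.1, -59.5]), array([32.1, 14.6]), -71.6) mean [ 0.4477 -0.0588] zmed 0.0928
0.106 [212, 138, 73, 20, 1365] (array([527.6,  23.1]), array([40.2, 10.6]), -77.4) mean [0.5274 0.0229] zmed 0.1064
0.106 [387, 140, 24, 69, 1341] (array([530.8, -63.5]), array([40.3, 11.7]), 13.1) mean [ 0.5315 -0.0635] zmed 0.1064
0.106 [219, 249, 19, 29, 426] (array([454.4,  23.3]), array([19.2, 11. ]), 9.1) mean [0.4555 0.0235] zmed 0.1062
0.106 [330, 291, 47, 21, 862] (array([444.6, -59.4]), array([30.1, 14.5]), -76.1) mean [ 0.4442 -0.0588] zmed 0.1062
0.144 [283, 228, 52, 54, 2647] (array([488., -20.]), array([29.2, 25.4]), 13.7) mean [ 0.4881 -0.0201] zmed 0.1444
```

```bash
python3 -m inch '[[0.6,-0.0015,0.002,-0.015,0.2],[0.6,0,0,-0.015,0],[0.6,0,0,-0.01,0],[0.6,0,0,-0.008,0],[0.6,0,0,0,0]]'; python3 w.py 18 | grep -E "^(t|tool|0.144)"
```

```text
t: 20.0
eef_pos: [0.4905, -0.0216, 0.1195]
tool_rot: [[0.974, 0.225, 0.024], [0.225, -0.974, -0.026], [0.018, 0.031, -0.999]]
force: [0.6, 0.1, -0.3]
finger_gap: 0.604
t 20.05 eef [ 0.4908 -0.0217  0.1198] jaw -77.0 gap 0.6040310352583604 F [ 0.1 -0.5  0.3]
tool z [ 0.0251 -0.0265 -0.9993]
0.144 [378, 269, 48, 75, 1176] (array([497.1, -53.5]), array([32.6, 18.1]), 12.5) mean [ 0.5022 -0.0494] zmed 0.1443
0.144 [206, 271, 49, 75, 1239] (array([482.6,  10.2]), array([32.3, 18. ]), 13.1) mean [0.4888 0.0086] zmed 0.1441
0.144 [278, 273, 68, 72, 4525] (array([488.9, -20. ]), array([30.8, 25.7]), 13.4) mean [ 0.489  -0.0199] zmed 0.1443
```

View pics/w18.png

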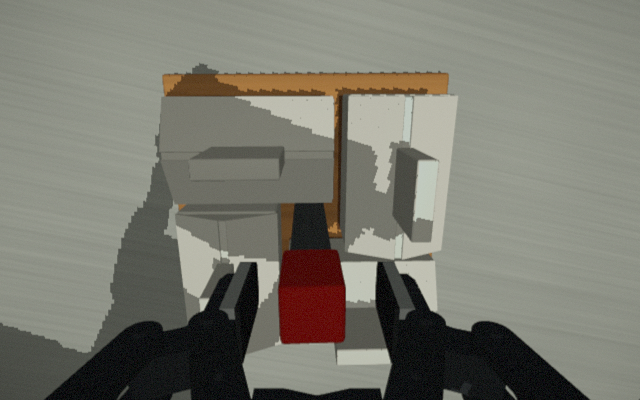

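The grip sits between the fingers at (312,297). The midpoint of the fingers is at about x = 317, so I shift about 2 mm.

```bash
python3 -m inch '[[0.6,-0.004,0.0015,-0.003,0],[0.6,0,0,-0.004,0],[0.6,0,0,0,0]]'; python3 w.py 19 | grep -E "^(t|tool|0.144)"
```

```text
t: 20.42
eef_pos: [0.4869, -0.0201, 0.1132]
tool_rot: [[0.974, 0.225, 0.027], [0.225, -0.974, -0.027], [0.02, 0.032, -0.999]]
force: [0.1, -0.1, -0.5]
finger_gap: 0.601
t 20.475 eef [ 0.487  -0.0201  0.1134] jaw -77.0 gap 0.5947052638328681 F [-0.3  0.7 -0.2]
tool z [ 0.0269 -0.0268 -0.9993]
0.144 [283, 274, 72, 74, 4982] (array([488.8, -20. ]), array([30.5, 25.7]), 13.4) mean [ 0.489  -0.0199] zmed 0.1443
0.144 [381, 277, 50, 78, 1305] (array([493.6, -51.8]), array([32.8, 18. ]), 14.2) mean [ 0.4984 -0.0473] zmed 0.144
0.144 [203, 278, 49, 80, 1300] (array([479.2,  11.6]), array([33.2, 17. ]), 12.1) mean [0.4853 0.0097] zmed 0.1437
```

```bash
python3 -m inch '[[0,0,0,0,0],[0,0,0,0,0],[0,0,0,0,0],[0,0,0,0,0],[0,0,0,0,0]]'; python3 -m inch '[[0,0,0,0.004,0],[0,0,0,0.004,0],[0,0,0,0.004,0],[0,0,0,0,0]]'; python3 w.py 20 | grep -E "^(t|tool|0.144)"
```

```text
t: 21.1
eef_pos: [0.4871, -0.0199, 0.1142]
tool_rot: [[0.974, 0.224, 0.027], [0.225, -0.974, -0.026], [0.021, 0.031, -0.999]]
force: [-0.3, 0.1, 0.9]
finger_gap: 0.296
t: 21.6
eef_pos: [0.485, -0.0197, 0.1244]
tool_rot: [[0.974, 0.225, 0.021], [0.225, -0.974, -0.025], [0.015, 0.03, -0.999]]
force: [-0.1, 0.1, -7.6]
finger_gap: 0.296
t 21.65 eef [ 0.4849 -0.0197  0.1242] jaw -77.0 gap 0.292579812827075 F [ 0.5 -0.4 -8.7]
tool z [ 0.0208 -0.0254 -0.9995]
0.144 [246, 262, 141, 37, 2723] (array([493.8, -17.8]), array([55.1, 15.3]), -77.0) mean [ 0.4949 -0.0174] zmed 0.1442
```

```bash
python3 -m inch '[[0,0,0,0.006,0],[0,0,0,0.008,0],[0,0,0,0.008,0],[0,0,0,0.008,0],[0,0,0,0.008,0],[0,0,0,0.008,0],[0,0,0,0.008,0],[0,0,0,0.008,0],[0,0,0,0.008,0],[0,0,0,0.008,0],[0,0,0,0.006,0],[0,0,0,0.003,0],[0,0,0,0,0],[0,0,0,0,0],[0,0,0,0,0],[0,0,0,0,0]]'; python3 w.py 21
python3 - <<'E'
from m import *
from cell import *
d=get_image("scene");np.savez("scene1.npz",**d);cv2.imwrite("pics/scene1.png",cv2.resize(d["image"][80:280,200:440],None,fx=3,fy=3))
d=np.load("w21.npz");W=world(d);z=W[...,2]
# slab plane fit (wood colour)
h=cv2.cvtColor(d["image"],cv2.COLOR_BGR2HSV)
m=(d["depth"]>0)&(h[...,0]>5)&(h[...,0]<25)&(h[...,1]>110)&(z>.07)&(z<.15)
P=W[m];zm=np.median(P[:,2]);P=P[abs(P[:,2]-zm)<.012]
A=np.c_[P[:,:2]-P[:,:2].mean(0),np.ones(len(P))];print("slab top",len(P),zm,np.linalg.lstsq(A,P[:,2],rcond=None)[0].round(4))
m=(d["depth"]>0)&(z>.18)&(z<.22)&(W[...,0]>.505);print(m.sum())
E
```

```text
t: 23.65
eef_pos: [0.4841, -0.0196, 0.2169]
tool_rot: [[0.974, 0.225, 0.019], [0.225, -0.974, -0.025], [0.013, 0.029, -0.999]]
force: [0.2, 0.0, -7.0]
finger_gap: 0.293
t 23.7 eef [ 0.4841 -0.0196  0.2169] jaw -77.0 gap 0.293706650948633 F [-0.3  0.1 -8.6]
tool z [ 0.0195 -0.0252 -0.9995]
0.144 [347, 89, 10, 155, 487] (array([520.5, -35.4]), array([96. ,  2.8]), 12.4) mean [ 0.5245 -0.0345] zmed 0.1438
0.144 [182, 202, 102, 57, 623] (array([466.3,  27.8]), array([62.5, 38.6]), -77.5) mean [0.482  0.0258] zmed 0.1457
0.144 [298, 204, 32, 9, 258] (array([492.3, -18.6]), array([19.7,  5.3]), -77.5) mean [ 0.4921 -0.0184] zmed 0.1441
0.144 [343, 247, 42, 13, 194] (array([466.1, -57.8]), array([28.6,  7.4]), 86.4) mean [ 0.4669 -0.0544] zmed 0.1476
slab top 7719 0.11521467190022987 [-0.0072 -0.0119  0.1152]
6505
```

View pics/scene1.png

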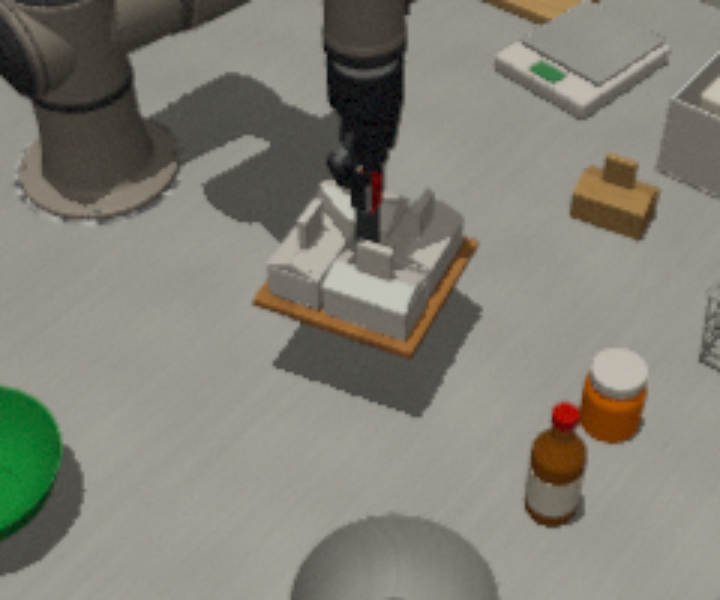

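View pics/w21.png

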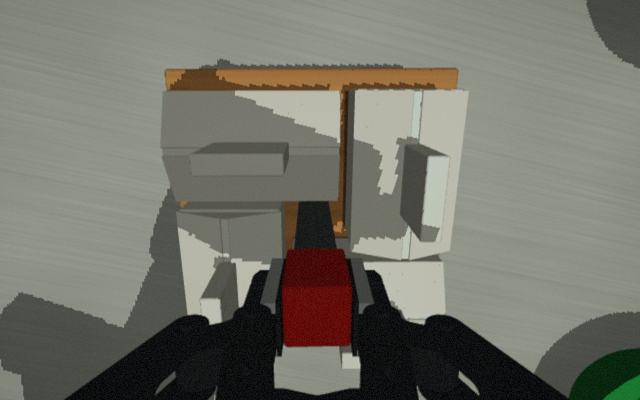

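The scene and wrist views show the carrier aloft, with all four cartons in place and nothing touching it. The slab top is at about 115 mm, so the underside is at about 103 mm. The tilt is about 0.014 rad.

```bash
python3 -c "
from cell import *
import numpy as np
s=get_state();print(s['t'],s['eef_pos'],s['force'],s['finger_gap'],np.abs(s['joint_velocities']).max());close_job()"
```

```text
23.75 [ 0.48416177 -0.01961913  0.21700349] [-0.32514366  0.29491101 -8.571381  ] 0.29462020788052223 0.0011835848680142311
the job is handed in; nothing more can be done
```

I put the left loose carton in place 4 and the right one in place 3, which completed the pinwheel. Then I gripped the carrier by its red handle, lifted it straight up, and handed the job in at 23.75 s while still holding it.

**Last checks**
- **Cartons:** before the lift, all four tabs measured within about 2–3 mm of their places and the angles within about 1°. After the lift I checked by eye only: both pictures show all four still in place.
- **Carrier:** its underside is about 103 mm up and it tilts about 0.014 rad.
- **Hold:** the arm was still, the load read about 8.6 N, and the fingers were closed on the grip.
- **Other objects:** the views taken after the lift show the carrier touching nothing else. I did not re-measure where the other objects stand.

**Disagreements**
- The cameras differed by 2–4 mm along x on the right carton and on the handle; I split the difference.
- The tool drifted to about 0.03 rad of tilt over the run. Rows cannot correct that, but the carrier itself stayed nearly level.

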